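# Call the apprentice and point out the blank and the block

## Robot

A 6-joint arm with a two-finger parallel gripper is mounted at the origin on the work surface. World frame = base frame: x ahead of the robot, y to its left, z up, the work surface at z = 0. Lengths are in m, angles in rad, forces in N, time in s.
With the tool pointing down it reaches from about 0.275 to 0.825 m from the base axis. Payload 5.2 kg.
Tool frame: the origin (TCP) lies between the finger pads, 19 mm behind the fingertips; this is the grasp point; z points along the fingers, y is the line along which they close (so a half turn about z gives the same grasp; the last joint's range is limited). The gripper opens to 93 mm and grips with 3 to 60 N. Pads are 15 mm wide; open, the fingers measure 128 mm over their backs; the gripper's body (75 mm by 188 mm) begins 65 mm behind the grasp point.
Start: joints at [-1.374, 0.259, 1.535, -0, 1.348, -0.203], TCP at [0.214, -0.507, 0.237] pointing down, gripper open.
Joint ranges: [-3.14, 3.14], [-0.91, 2.08], [0.19, 2.58], [-1.22, 4.36], [0.22, 2.71], [-3.12, 3.12]. Speed limits (rad/s): [2.57, 2.57, 3.14, 3.14, 3.14, 3.14].

## Interface

Orientations are given as [roll, pitch, yaw] about the fixed x, y, z axes, in that order (R = Rz(yaw) Ry(pitch) Rx(roll)).
In Python, from plant import robot gives the robot as it stands. Calls block until the motion is done:
- robot.movep(position, orientation): joint-space move of the TCP to a pose.
- robot.move_linear(position, rotation=None, feed=0.15): straight line of the TCP; rotation=None keeps the orientation; feed is the mean speed in m/s.
- robot.goto_joints(angles): joint-space move.
- robot.move_gripper(opening, newtons=None): finger opening in m; newtons is the grip in N (None keeps the last); returns when the fingers have stopped.
- robot.sleep(seconds).
- robot.inverse_kinematics(position, orientation): joint angles nearest the present ones, or None.
- robot.read_state(): the state.
- robot.capture(name): name is "side" or "top"; returns (picture, depth): 420x560x3 uint8, red, green, blue; 420x560 float32, m along the optical axis (not along the pixel's ray), 0 where there is no reading.
- robot.calibration(name): a dict with "camera_matrix" (3x3 intrinsics, pixels), "rvec" (rotation vector, rad) and "tvec" (3), from world to camera coordinates, as OpenCV has them. Camera axes: x right, y down, z forward; pixel columns grow to the right and rows downward; lengths in m; the calibration is good to about 2 mm. A picture is of the moment at which its call begins. calibration takes no time and is no camera call.
A pose or a line that the arm cannot do raises robot.IKError and nothing moves.
- robot.sign_off(): hands the job in; it is judged then, once.
The state is a dict: "time": time; "qpos": joint angles; "joint_vel": joint speeds; "tau": joint torques, N m; "ee_pos": TCP position; "tcp_rot": TCP orientation; "ft_force": force on the tool from outside, world axes, zero at the start; "wrist_torque": the same for the moment, N m; "finger_gap": finger opening in m; "grasp_force": force on a finger pad.
Only numpy, scipy, OpenCV 4.12 (cv2) and the standard library are available. Lean on these libraries where they do the work, as an engineer would, in place of code of your own. Each camera call takes 0.05 s, during which the arm holds its last target. There are 200 camera calls.

## Task

Press the red call button to call the apprentice. Then show what to work on next: bring the fingertips two or three centimetres above the middle of the copper blank and stay there for two seconds, then point in the same way at the middle of the steel bench block for two seconds and finish still pointing at it. Do not touch the mat, the blanks, the blocks or the tools around, and never come down low over the other blanks or the wooden doming block: cross them high up.

Things in the scene. Friction and masses are not known exactly. Their poses are not given: they have to be found in the camera images.
- call (a joint): travel of the red call button, m: 0 = up, 0.006 = fully down; it moves straight down under a light spring (about 4 N when fully down) and comes back up when let go. It counts as pressed beyond 0.004.
- call_top (a point): centre of the top face of the red round call button (34 mm across) in its fixed round black housing (50 mm across, 12 mm high) on the table, 22 mm above the table when up; moves with the button. It stands either on the left or on the right, on the robot's side of the work, in mirrored places with the tape roll.
- copper_top (a point): centre of the top face of the copper blank (reddish orange), the one to point at
- brass_top (a point): centre of the top face of the brass blank (yellow)
- silver_top (a point): centre of the top face of the silver blank (pale grey)
- copper: round flat copper (reddish orange) metal blank, a loose disc 40 mm across and 4 mm thick lying on the black rubber mat; origin at the centre of its underside, z up
- brass: round flat brass (yellow) metal blank, a loose disc 40 mm across and 4 mm thick lying on the black rubber mat; origin at the centre of its underside, z up
- silver: round flat silver (pale grey) metal blank, a loose disc 40 mm across and 4 mm thick lying on the black rubber mat; origin at the centre of its underside, z up
- bench_mat: fixed black rubber mat, 100 x 260 x 6 mm, long side along its y; origin at the centre of its underside. The three blanks lie in a row along it about 80 mm apart, in any order.
- steel_block: plain steel bench block, 75 x 75 x 20 mm, loose on the table to the left or right of the mat; origin at the centre of its underside, z up
- steel_block_top (a point): centre of the steel block's top face, 20 mm above the table
- doming_block: wooden doming block, 75 x 75 x 45 mm with dark round hollows marked on top, loose on the other side of the mat from the steel block; origin at the centre of its underside
- doming_block_top (a point): centre of the doming block's top face, 45 mm above the table
- tape: bystander: roll of cream tape lying flat, a loose ring 90 mm outside diameter, 24 mm high; origin at the centre of its underside
- punch_pot: bystander: white pot full of steel punches, 68 mm across, 110 mm high with the punches; loose; origin at the centre of its underside
- mallet: bystander: wooden mallet standing on the face of its 68 mm wide, 80 mm high head beyond the black rubber mat, its handle level, reaching 220 mm along the mallet's y; loose; origin at the centre of the head's underside
Not all that is in view belongs to the job. There is more than one size of the steel_block; the job needs the smaller. Of the things shaped like the part that bears call, the black one is meant.

How it is judged:
On the way, in this order (a step that is already met when the one before it is completed fails the run):
1. the red call button is pressed down, by more than 4 mm of its 6 mm (value of joint call above 0.004 m), for 0.05 s.
2. the tool point stays over the copper blank, TCP within 25 mm of its centre sideways and 22 to 80 mm above its top (horizontal distance between the grasp point and copper_top below 0.025 m and z of the grasp point in the frame of copper_top between 0.022 and 0.08 m), for 1.6 s.
3. the tool point stays over the steel block, TCP within 30 mm of its centre sideways and 22 to 80 mm above its top (horizontal distance between the grasp point and steel_block_top below 0.03 m and z of the grasp point in the frame of steel_block_top between 0.022 and 0.08 m), for 1.6 s.
At the end, for the whole second after the job is handed in: The TCP is still within 30 mm sideways of the middle of the steel block's top and 22 to 80 mm above it; the button is up again; the blanks, both blocks, the tape, the pot and the mallet are at rest within 5 mm of where they started (all of step 3 and value of joint call below 0.0015 m and distance of each of copper, brass, silver, steel_block, doming_block, tape, punch_pot, mallet from where it was at the start of the episode below 0.005 m and linear speed of each of copper, brass, silver, steel_block, doming_block, tape, punch_pot, mallet below 0.02 m/s); the robot touches nothing.
It fails at once if a blank or the black rubber mat is touched (contact force between any of the fingers, the arm and copper above 0.2 N or contact force between any of the fingers, the arm and brass above 0.2 N or contact force between any of the fingers, the arm and silver above 0.2 N or contact force between any of the fingers, the arm and bench_mat above 0.2 N).
It fails at once if the steel block or the doming block is touched (contact force between any of the fingers, the arm and steel_block above 0.2 N or contact force between any of the fingers, the arm and doming_block above 0.2 N).
It fails at once if the tape, the punch pot or the mallet is touched (contact force between any of the fingers, the arm and tape above 0.2 N or contact force between any of the fingers, the arm and punch_pot above 0.2 N or contact force between any of the fingers, the arm and mallet above 0.2 N).
It fails at once if a blank is moved by more than 5 mm or lifted (distance of any of copper, brass, silver from where it was at the start of the episode above 0.005 m).
It fails at once if the tool point comes down over another blank (TCP within 25 mm of its centre sideways) or over the doming block (within 30 mm), less than 80 mm above its top ((horizontal distance between the grasp point and brass_top below 0.025 m and z of the grasp point in the frame of brass_top below 0.08 m) or (horizontal distance between the grasp point and silver_top below 0.025 m and z of the grasp point in the frame of silver_top below 0.08 m) or (horizontal distance between the grasp point and doming_block_top below 0.03 m and z of the grasp point in the frame of doming_block_top below 0.08 m)).
It also fails if it takes over 70 s, if anything falls off the work surface, if the arm or the gripper's body presses on something with over 40 N, if the wrist force passes 120 N, or if a joint passes its speed limit or range.

## Working session

There is one attempt and no reset: what is moved stays moved. The work goes in short steps, each a Python script; the robot and the scene stay as the last script left them, time stands still between calls to the robot, and variables do not carry over. Pictures are saved under pics/ and viewed, at most 10 in all, crops included, and the job is handed in when it is done.

```bash
mkdir -p pics
cat > h.py <<'E'
import numpy as np, cv2
from plant import robot
def world(name, depth):
    c=robot.calibration(name); K=np.array(c["camera_matrix"]); R=cv2.Rodrigues(np.array(c["rvec"],float))[0]; t=np.array(c["tvec"]).ravel()
    v,u=np.indices(depth.shape)
    p=np.stack([(u-K[0,2])/K[0,0]*depth,(v-K[1,2])/K[1,1]*depth,depth],-1)
    return (p-t)@R
E
python3 - <<'E'
from h import *
for n in("top","side"):
    p,d=robot.capture(n); cv2.imwrite(f"pics/{n}.png",p[:,:,::-1]); np.savez(f"{n}.npz",p=p,w=world(n,d),d=d)
print(robot.read_state())
E
```

```text
{'time': 0.1, 'qpos': array([-1.37380967e+00,  2.59269426e-01,  1.53594343e+00, -1.76936427e-05,
        1.34800526e+00, -2.02802059e-01]), 'joint_vel': array([-0.00083167, -0.00295926, -0.00344635, -0.00027814,  0.00062412,
       -0.0009487 ]), 'tau': array([ 2.87625728e-03, -4.38207686e+01, -2.84644228e+01,  7.22409273e-02,
        3.62753752e-02, -4.98627435e-05]), 'ee_pos': array([ 0.21399778, -0.50617051,  0.23671332]), 'tcp_rot': array([-3.13999703e+00, -3.10496196e-04,  3.99792393e-01]), 'ft_force': array([-0.64499576, -0.75770576, -0.08643903]), 'wrist_torque': array([-0.02920639, -0.02108927,  0.01226847]), 'grasp_force': 0.0, 'finger_gap': 0.09299754091166101}
```

View pics/top.png

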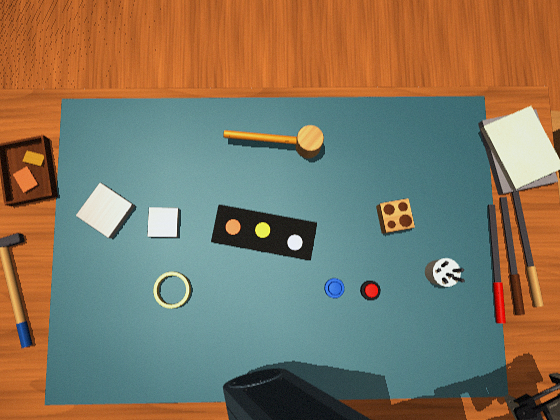

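View pics/side.png

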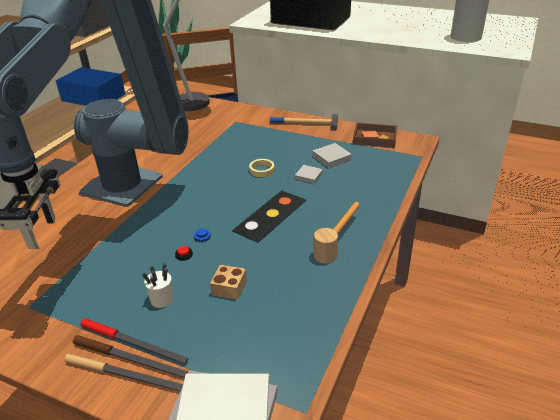

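The top view shows the red button in its black housing at (371,290), with a blue decoy beside it at (335,288). Copper is at (233,227), brass at (263,230) and silver at (295,242). The small steel block is at (164,222), with the larger one at (105,210). The doming block is at (396,216).

Run:
```python
from h import *
z=np.load("top.npz");w=z["w"];p=z["p"]
hsv=cv2.cvtColor(p,cv2.COLOR_RGB2HSV)
for n,(u,v) in dict(red=(371,290),blue=(335,288),copper=(233,227),brass=(263,230),silver=(295,242),steel=(164,222),big=(105,210),dom=(396,216),tape=(173,275),pot=(447,272),mallet=(310,138)).items():
    k=27 if n in("steel","big","dom","pot","mallet") else 12
    # connected region of similar colour and height around seed
    ww=w[v-k:v+k+1,u-k:u+k+1]; pp=p[v-k:v+k+1,u-k:u+k+1].astype(int)
    h=np.median(ww[k-1:k+2,k-1:k+2,2])
    m=(abs(ww[...,2]-h)<.006)
    if n in("copper","brass","silver","red"): m&=np.abs(pp-pp[k,k]).sum(-1)<110
    l=cv2.connectedComponents(m.astype(np.uint8))[1]; m=l==l[k,k]
    q=ww[m]; r=cv2.minAreaRect(q[:,:2].astype(np.float32)*1000)
    print(n,len(q),np.round(q.mean(0),4),"h%.4f"%h,np.round(r[0],1),np.round(r[1],1))
```

```text
red 132 [ 0.4038 -0.2351  0.0201] h0.0197 [ 403.8 -235.5] [30.7 30.5]
blue 141 [ 0.4099 -0.1441  0.0207] h0.0221 [ 410.5 -144. ] [31.3 31.8]
copper 172 [0.5691 0.112  0.0082] h0.0072 [568.1 112.1] [34.  36.8]
brass 173 [0.5604 0.0356 0.0084] h0.0081 [561.1  36. ] [37.3 36.5]
silver 172 [ 0.5272 -0.0463  0.0081] h0.0073 [527.7 -46.5] [33.6 36.2]
steel 879 [0.5811 0.2883 0.0184] h0.0184 [581.1 289.1] [76.1 74.8]
big 1650 [0.6128 0.4341 0.0257] h0.0247 [613.7 435.5] [105.4 103.8]
dom 886 [ 0.5886 -0.3021  0.0431] h0.0429 [ 589.2 -302.5] [75.1 75.5]
tape 113 [0.4459 0.2567 0.0222] h0.0213 [442.8 256.8] [62.6 26.2]
pot 493 [ 0.4466 -0.4063  0.0683] h0.0697 [ 445.7 -408.5] [68.4 64.6]
mallet 545 [ 0.7801 -0.0856  0.0775] h0.0783 [780.4 -85.6] [64.2 64.9]
```

Run:
```python
from h import *
O=[np.pi,0,np.pi/2]
robot.move_gripper(0.0)
robot.movep([.404,-.235,.22],O)
robot.move_linear([.404,-.235,.06])
robot.sleep(.3); f0=robot.read_state()["ft_force"]
for z in np.arange(.044,.0335,-.0015):
    robot.move_linear([.404,-.235,z],feed=.03); robot.sleep(.15)
    s=robot.read_state(); f=s["ft_force"]-f0; print(round(z,4),s["ee_pos"].round(4),f.round(2))
    if f[2]>3.4: break
robot.sleep(.2); print(robot.read_state()["time"])
p,d=robot.capture("side"); cv2.imwrite("pics/press.png",cv2.resize(p[150:300,100:300,::-1],None,fx=3,fy=3))
```

```text
0.044 [ 0.4041 -0.2351  0.0441] [ 0.32 -0.54 -0.36]
0.0425 [ 0.404  -0.235   0.0425] [-0.13 -0.62  0.18]
0.041 [ 0.4042 -0.2351  0.0411] [-0.08 -0.59  1.17]
0.0395 [ 0.4041 -0.2351  0.0396] [-0.04 -0.75  2.08]
0.038 [ 0.4041 -0.2351  0.0381] [ 0.24 -0.81  2.38]
0.0365 [ 0.4041 -0.2351  0.0366] [ 1.19 -0.94  3.91]
7.3583
```

View pics/press.png

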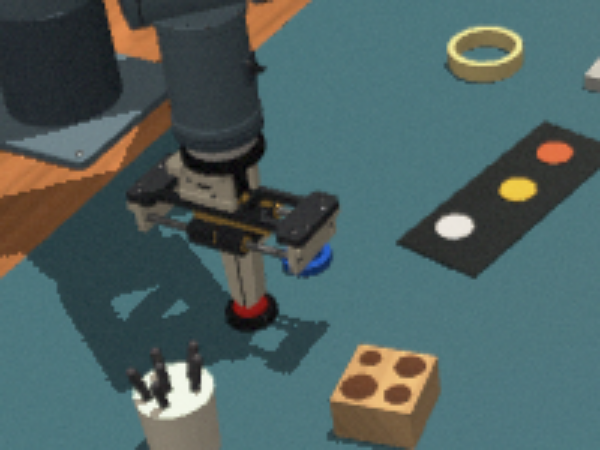

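The closed fingertips rest on the red button, at about (250,305) in the crop. The nominal travel is about 4.4 mm, so I'll go down to the stop for margin.

Run:
```python
from h import *
f0=0
for z in (.0357,.035,.0343,.0336):
    robot.move_linear([.404,-.235,z],feed=.03); robot.sleep(.2)
    s=robot.read_state(); print(z,s["ee_pos"].round(4),s["ft_force"].round(2))
    if s["ft_force"][2]>9: break
robot.move_linear([.404,-.235,.22])
robot.move_linear([.5686,.112,.22],feed=.2)
robot.move_linear([.5686,.112,.055],feed=.1)
robot.sleep(2.2)
s=robot.read_state(); print(s["time"],s["ee_pos"].round(4))
p,d=robot.capture("side"); cv2.imwrite("pics/cop.png",cv2.resize(p[120:270,180:380,::-1],None,fx=3,fy=3))
robot.move_linear([.5686,.112,.2],feed=.15)
robot.move_linear([.581,.2887,.2],feed=.2)
robot.move_linear([.581,.2887,.065],feed=.1)
robot.sleep(2.2)
s=robot.read_state(); print(s["time"],s["ee_pos"].round(4))
p,d=robot.capture("side"); cv2.imwrite("pics/steel.png",cv2.resize(p[100:300,150:410,::-1],None,fx=3,fy=3))
```

```text
0.0357 [ 0.4041 -0.2351  0.0358] [ 1.98 -0.96  3.92]
0.035 [ 0.4041 -0.2351  0.0351] [ 1.81 -1.16  4.35]
0.0343 [ 0.4041 -0.2351  0.0349] [0.77 0.86 9.66]
16.2167 [0.5686 0.112  0.055 ]
22.1167 [0.581  0.2887 0.065 ]
```

View pics/cop.png

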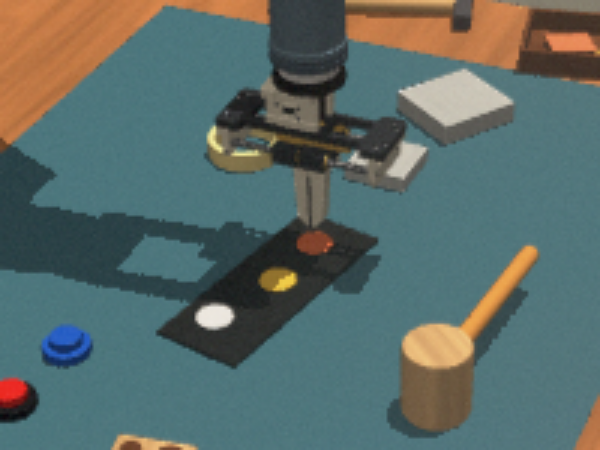

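View pics/steel.png

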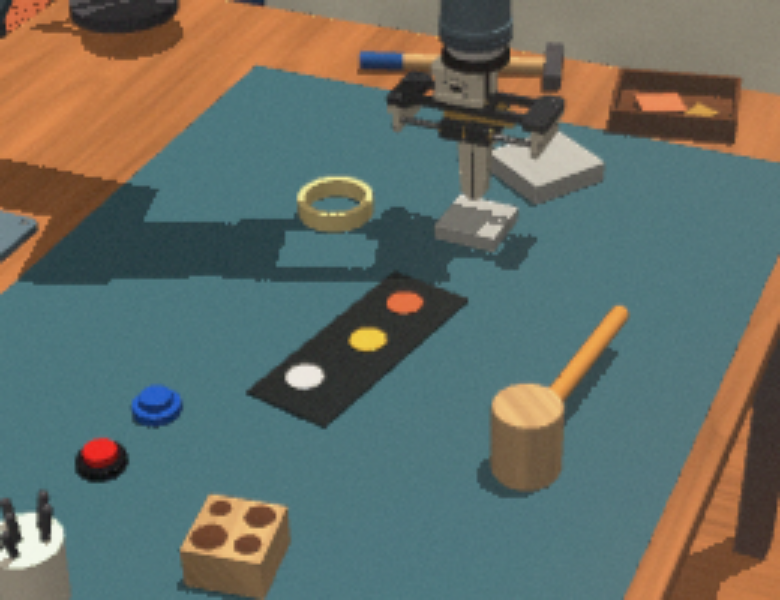

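The first crop shows the fingertips above the copper blank at (315,240). The second shows them above the small steel block at (477,220), with the button back up at (100,455) and nothing disturbed.

```bash
python3 -c "
from plant import robot
print(robot.sign_off())"
```

```text
the job is handed in; nothing more can be done
None
```

I pressed the red call button to its stop, pointed at the copper blank for about two seconds, then at the small steel block, and handed the job in still pointing at it; the last picture showed nothing disturbed, but no verdict came back.

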